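# Present a specimen pot to the code reader and snap its cap on

## Robot

A 7-joint arm with a two-finger parallel gripper is mounted at the origin on the work surface. World frame = base frame: x ahead of the robot, y to its left, z up, the work surface at z = 0. Lengths are in m, angles in rad, forces in N, time in s.
With the tool pointing down it reaches from about 0.425 to 0.875 m from the base axis. Payload 4.7 kg.
Tool frame: the origin (TCP) lies between the finger pads; the fingertips stand 25 mm ahead of it and the grasp point (between the pads) lies 6 mm ahead of it (arm.tcp_to_tips is the distance from the TCP to the fingertips, in m); x points along the fingers, y is the direction in which the jaws open and shut, and the axes are right-handed (so a half turn about x gives the same grasp; the last joint's range is limited). The gripper opens to 87 mm and grips with 3 to 60 N. Pads are 19 mm wide; open, the fingers measure 117 mm over their backs; the gripper's body (75 mm by 190 mm) begins 51 mm behind the grasp point.
Start: joints at [-1.257, 0.321, -0.07, 1.45, 0.023, 1.371, -0.057], TCP at [0.192, 0.621, 0.248] pointing down, gripper open.
Joint ranges: [-2.86, 2.86], [-0.3, 2.09], [-1.38, 1.24], [0.06, 2.45], [-1.56, 4.7], [0.09, 2.05], [-2.69, 2.69]. Speed limits (rad/s): [2.57, 2.57, 3.14, 3.14, 3.14, 3.14, 3.14].

## Interface

Orientations are given as a unit quaternion [w, x, y, z].
In Python, from workcell import observe, capture, arm gives the robot as it stands. The module is installed in compiled form; this text tells all that it offers.
- The arm moves only by the tool play_rows, never from a script. Its argument "targets" is a list of rows, each an object of numbers: "x", "y", "z": the shift along the tool's x, y, z in m; "rx", "ry", "rz": the turn, a rotation vector about the tool's x, y, z in degrees; "fingers": the finger opening in m, from 0 to 0.087. In form: [{"x": .., "y": .., "z": .., "rx": .., "ry": .., "rz": .., "fingers": ..}, ...]. A call has 1 to 12 rows; each row is the pose to reach, as a shift and turn from the pose commanded when the call began, along the tool's axes at that moment; what a row does not reach only later rows make up. A row lasts 1/8 s, in which the tool goes at most 62.5 mm and 10.7 degrees, less where a joint would pass 70% of its speed; a pose out of reach is approached as far as the arm can. A call with a gripper value outside its range is refused whole. The fingers move at their own pace and stop on an object; "squeeze" is the grip in N (left out, the last holds). Time passes only in rows, so rows that repeat a pose let the fingers close. It gives the time, the measured TCP pose, the force and the opening at its end, in the units of the state.
- observe(): the state, without advancing time (a new reading comes with each control period).
- capture(name): name is "scene" or "top" or "wrist"; returns a dict with "color" (480x640x3 uint8, blue, green, red), "mtx" (3x3 intrinsics, pixels), "position" and "attitude" of the camera in the world. Camera axes: x right, y down, z forward; pixel columns grow to the right and rows downward; lengths in m; the calibration is good to about 2 mm. The wrist camera is an equidistant fisheye: a pixel r from the principal point sees the ray r / f radians off the axis. A picture is of the moment at which its call begins. There is no depth.
- arm.close_job(): hands the job in, once; it reports no verdict.
The state is a dict: "time_s": time; "qpos": joint angles; "qvel": joint speeds; "joint_torque": joint torques, N m; "eef_pos": TCP position; "ee_rot": TCP orientation; "wrist_force": force on the tool from outside, world axes, zero at the start; "ft_torque": the same for the moment, N m; "grip_width": finger opening in m.
Only numpy, scipy, OpenCV 4.12 (cv2) and the standard library are available. Lean on these libraries where they do the work, as an engineer would, in place of code of your own. Each camera call takes 0.05 s, during which the arm holds its last target.

## Task

Log and close the open specimen pot: first turn it in the reader's cup until the code on its label faces the reader squarely and let go of it, then take the loose snap cap from the bench, set it on the pot's mouth and press it straight down until it clicks. Keep pressing firmly after the click so that the cap goes fully home on its seal, and finish while still pushing down on the cap, the pot in its cup and its code still facing the reader. Leave the other things on the bench where they are.

Things in the scene. Friction and masses are not known exactly. Their poses are not given: they have to be found in the camera images.
- reader: read station fixed to the bench: plate 225 x 90 x 6 mm; at one end a round black cup (61 mm across, rim 26 mm and inner floor 11 mm above the bench) holding the pot with 2 mm play; at the other a grey code reader (50 x 62 mm, top 82 mm above the bench), its dark window 105 mm from the cup's axis. Origin on the bench under the cup's axis; +x from the cup to the reader, z up
- pot_mid (a point): centre, half-way up, of the open amber plastic pot in the cup: 84 mm tall, 0.12 kg, turns freely in the cup. Body 48 mm across up to 62 mm above its underside (73 mm above the bench), so it can be gripped from the cup's rim (26 mm) to there; shoulder up to 68 mm; then the neck. Its +x points out through the middle of the code, z up. This point is 53 mm above the bench
- pot_code (a point): middle of the code (black bars on a white label) on the side of the open pot, 24 mm out from its axis along the pot's +x, 9 mm below the pot's middle. Above it on the shoulder is a white pen stripe that can be seen from above
- pot_mouth (a point): centre of the open pot's mouth, on its rim, 42 mm above the pot's middle (95 mm above the bench). The neck is 30 mm across, with a snap bead 34 mm across 4 mm below the rim
- cap_mid (a point): centre, half-way up, of the loose snap cap: white ribbed plastic, 43 mm across, 19 mm tall, 30 g, standing mouth down on the bench, z up. Its flat top is 9.5 mm above this point, its lower edge 9.5 mm below
- cap_top (a point): centre of the loose cap's flat top. Laid loosely on the pot's mouth the top is about 13 mm above the mouth; pressed with roughly 8 to 15 N the cap jumps the bead with a click about 2 mm lower and the force drops; fully home the top is 6 mm above the mouth (lower edge 3 mm above the shoulder). Over the last 2 mm a soft liner yields, 3.5 N per mm. A firm push after the click is 10 to 20 N
- closed_pot: a bystander: a second pot of the same kind, already closed with its own white cap (48 mm across, 90 mm tall); origin under its middle
- dishes: a bystander: stack of three clear culture dishes, 91 mm across, 45 mm high; origin under its middle
- tube_rack: a bystander: low rack of small capped tubes, 85 x 165 x 43 mm; origin under its middle
- marker: a bystander: pen lying flat, 135 mm long, 13 mm thick; origin under its middle
- forceps: a bystander: steel tweezers lying flat, 145 mm long, 9 mm high; origin under its middle
- slide_box: a bystander: flat closed slide box, 87 x 177 x 34 mm; origin under its middle
- tip_box: a bystander: closed pipette-tip box, 84 x 122 x 66 mm; origin under its middle
Mind the look-alikes: they are no part of the job. Leave any blue or yellow look-alike of the part that bears pot_mid alone.

How it is judged:
By the outcome, as a careful person would: the job done as asked, in the order asked, and still so for the second after the job is handed in, while the arm keeps its last pose, push and grip.
It also fails if it takes over 72 s, if anything falls off the work surface, if the arm or the gripper's body presses on something with over 40 N, if the wrist force passes 120 N, or if a joint passes its speed limit or range.

## Working session

There is one attempt and no reset: what is moved stays moved. The work goes in short steps, Python scripts to look and compute and a tool call to move; the robot and the scene stay as the last step left them, time stands still between calls to the robot, and variables do not carry over. Pictures are saved under pics/ and viewed, and the job is handed in when it is done.

Besides the shell and the picture viewer there is one more tool, called after "Call:" as name(argument=value, ...) on one line, values as JSON. play_rows: Moves the arm, as the interface text tells. Its arguments: {"type":"object","properties":{"targets":{"type":"array","items":{"type":"object","properties":{"x":{"type":"number"},"y":{"type":"number"},"z":{"type":"number"},"rx":{"type":"number"},"ry":{"type":"number"},"rz":{"type":"number"},"fingers":{"type":"number"}}}},"squeeze":{"type":"number"}},"required":["targets"]}

```bash
mkdir -p pics; cat > h.py <<'E'
import numpy as np,cv2
from scipy.spatial.transform import Rotation as R
from workcell import observe,capture,arm
def Q(q): return R.from_quat([q[1],q[2],q[3],q[0]])
def shot(n,f):
    c=capture(n); cv2.imwrite('pics/'+f+'.png',c['color']); return c
def att(c):
    a=np.array(c['attitude']); return a if a.shape==(3,3) else Q(a).as_matrix()
def ray(c,u,v,fish=False):
    K=np.array(c['mtx']); x=(u-K[0,2])/K[0,0]; y=(v-K[1,2])/K[1,1]
    if fish:
        r=np.hypot(x,y); d=np.array([np.sin(r)*x/max(r,1e-9),np.sin(r)*y/max(r,1e-9),np.cos(r)])
    else: d=np.array([x,y,1.])
    return np.array(c['position']),att(c)@(d/np.linalg.norm(d))
def onz(c,u,v,z,fish=False):
    p,d=ray(c,u,v,fish); return p+d*(z-p[2])/d[2]
def proj(c,P,fish=False):
    K=np.array(c['mtx']); q=att(c).T@(np.array(P)-np.array(c['position']))
    if fish:
        th=np.arctan2(np.hypot(q[0],q[1]),q[2]); n=q[:2]/np.hypot(q[0],q[1])*th
    else: n=q[:2]/q[2]
    return K[0,0]*n[0]+K[0,2],K[1,1]*n[1]+K[1,2]
E
python3 - <<'E'
from h import *
import pickle
print(observe())
for n in ['scene','top','wrist']:
    c=shot(n,n+'0'); pickle.dump(c,open(n+'0.pkl','wb')); print(n,c['mtx'],c['position'],c['attitude'])
E
```

```text
{'time_s': 0.0, 'qpos': array([-1.25693529,  0.3218472 , -0.07007046,  1.45174477,  0.02261918,
        1.3707799 , -0.05688318]), 'qvel': array([ 0.00074502, -0.0005778 , -0.00127816, -0.00091119,  0.00108695,
        0.00101187,  0.000173  ]), 'joint_torque': array([-3.92361089e-04, -4.91282845e+01, -4.04031146e-01, -3.12536752e+01,
       -6.39715372e-02,  4.37125191e-02,  1.63965565e-04]), 'eef_pos': array([0.19184334, 0.62048776, 0.24641063]), 'ee_rot': array([ 0.69911949,  0.10486968,  0.69924267, -0.10627315]), 'wrist_force': array([-1.03008534, -0.17488563, -0.26719918]), 'ft_torque': array([ 0.05490456, -0.02214054, -0.01421961]), 'grip_width': 0.0870182216914259}
scene [[517.15632626   0.         320.88814015]
 [  0.         517.15632626 233.12797281]
 [  0.           0.           1.        ]] [ 1.38074906 -0.09181718  0.82598721] [-0.28696341  0.68892043  0.60932543 -0.26788649]
top [[548.13114739   0.         315.35602206]
 [  0.         548.13114739 228.60696439]
 [  0.           0.           1.        ]] [4.81134010e-01 1.21751378e-03 1.29259548e+00] [ 0.0344522  -0.7043743   0.70831972 -0.03087187]
wrist [[371.64829954   0.         326.77382178]
 [  0.         371.64829954 238.1810529 ]
 [  0.           0.           1.        ]] [0.11765386 0.64331971 0.38336697] [0.11396387 0.79673566 0.58762136 0.08322051]
```

View pics/scene0.png

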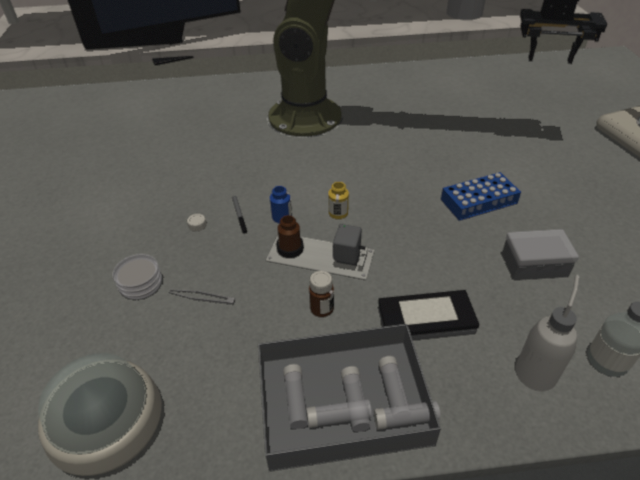

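View pics/top0.png

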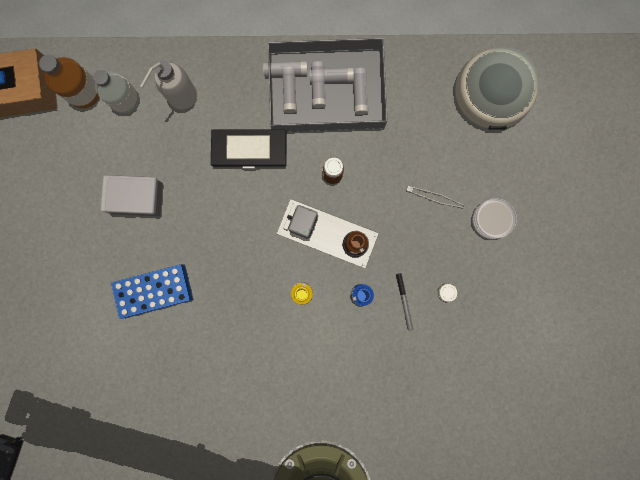

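View pics/wrist0.png

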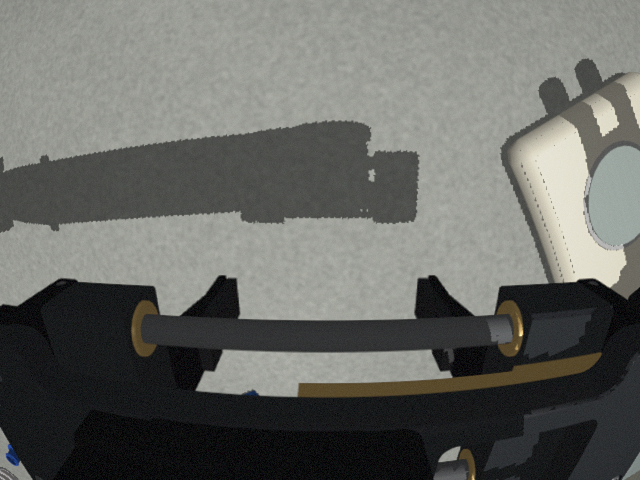

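The top view shows the pot at about (355,243) in its cup, the reader head at (302,221) and the loose cap at (448,293). The blue and yellow pots are look-alikes. I'll zoom in on the pot.

```bash
python3 - <<'E'
from h import *
import pickle
t=pickle.load(open('top0.pkl','rb'));s=pickle.load(open('scene0.pkl','rb'))
a=cv2.resize(t['color'][190:280,270:390],None,fx=6,fy=6,interpolation=cv2.INTER_CUBIC)
b=cv2.resize(s['color'][200:290,255:385],None,fx=6,fy=6,interpolation=cv2.INTER_CUBIC)
cv2.imwrite('pics/tz.png',a);cv2.imwrite('pics/sz.png',b)
g=cv2.cvtColor(t['color'],cv2.COLOR_BGR2HSV)
# cap
def blob(m,u,v):
    n,l,st,ce=cv2.connectedComponentsWithStats(m.astype('uint8')); k=l[v,u]; return (l==k),st[k],ce[k]
m=(g[...,2]>165)&(g[...,1]<40)
B,st,ce=blob(m,448,293);print('cap',st,ce,onz(t,*ce,0.019))
m=(g[...,2]>185)&(g[...,1]<40)
B,st,ce=blob(m,335,248);print(st,ce)
ct,_=cv2.findContours(B.astype('uint8'),0,2);r=cv2.minAreaRect(ct[0]);bx=cv2.boxPoints(r);print(r,[onz(t,*p,0.006).round(4) for p in bx])
E
```

```text
cap [440 284  17  18 245] [448.09795918 292.29387755] [ 0.44993302 -0.29791813  0.019     ]
[ 277  200  101   68 2129] [329.20995773 234.30953499]
((327.3959045410156, 233.1549530029297), (94.70333099365234, 37.3306884765625), 21.370624542236328) [array([0.5899, 0.099 , 0.006 ]), array([0.6724, 0.0669, 0.006 ]), array([ 0.5891, -0.1407,  0.006 ]), array([ 0.5076, -0.1076,  0.006 ])]
```

View pics/tz.png

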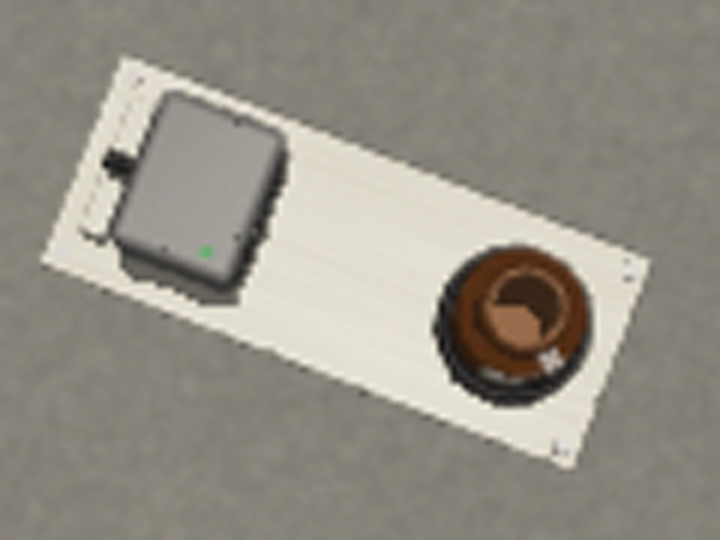

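View pics/sz.png

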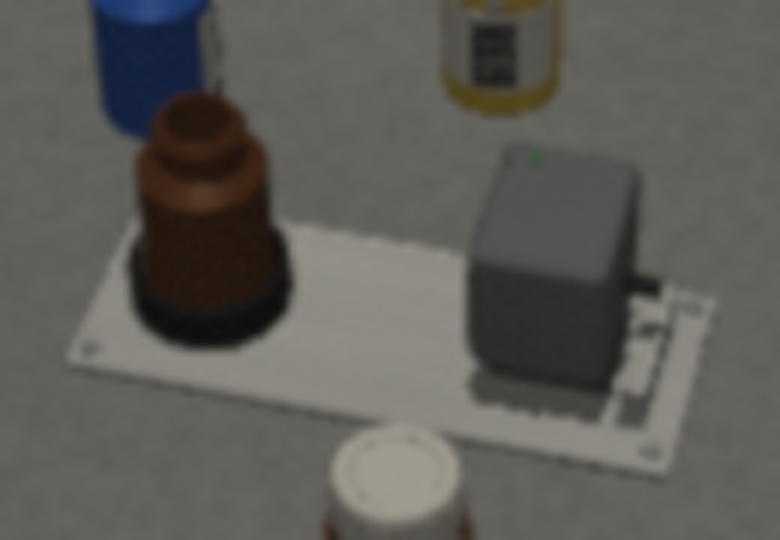

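```bash
python3 - <<'E'
from h import *
import pickle
t=pickle.load(open('top0.pkl','rb'))
m=onz(t,357.5,241.3,.095); s=onz(t,361.8,249.7,.077)
# cup outline black & amber
c=onz(t,270+515/6,190+325/6,.026)
print(m,s,c,np.degrees(np.arctan2(*(s-m)[1::-1])))
# plate center-line & pot offset
a=np.radians(68.2);ctr=(np.array([.5899,.099])+[.6724,.0669]+np.array([.5891,-.1407])+[.5076,-.1076])/4
d=m[:2]-ctr;print(ctr,d@[np.cos(a),np.sin(a)],d@[-np.sin(a),np.cos(a)])
print(observe()['eef_pos'],Q(observe()['ee_rot']).as_matrix().round(3))
E
```

```text
[ 0.56370623 -0.08509898  0.095     ] [ 0.54622017 -0.09569908  0.077     ] [ 0.56183931 -0.08613496  0.026     ] -148.77564513284085
[ 0.58975 -0.0206 ] -0.06955821129803628 0.00022842448597133419
[0.19188679 0.62062975 0.24672485] [[-0.     0.295  0.955]
 [-0.001  0.955 -0.295]
 [-1.    -0.001  0.   ]]
```

```bash
cat >> h.py <<'E'
def toolmat():
    o=observe(); return np.array(o['eef_pos']),Q(o['ee_rot']).as_matrix()
def shift(T):
    p,M=toolmat(); return (M.T@(np.array(T)-p)).round(4)
E
python3 - <<'E'
from h import *
import pickle
w=pickle.load(open('wrist0.pkl','rb'))
p,M=toolmat()
print('cam axis in tool', M.T@att(w)[:,2], 'campos in tool',M.T@(np.array(w['position'])-p))
print('tcp px',proj(w,p,True),'tips',proj(w,p+M[:,0]*.025,True))
# where does camera axis px meet z=.085 rel to TCP
for px in [(327,100),(327,200),(327,238)]:
    print(px,M.T@(onz(w,*px,.085,True)-p))
print(shift([.5637,-.0853,.25]))
E
```

```text
cam axis in tool [9.60196607e-01 3.98580270e-05 2.79325035e-01] campos in tool [-0.13664787 -0.00043999 -0.07761183]
tcp px (np.float64(327.8345381761134), np.float64(324.93941233851956)) tips (np.float64(327.69296342578855), np.float64(299.32933165785664))
(327, 100) [ 0.16171695 -0.00021913 -0.10415085]
(327, 200) [ 0.16172349 -0.00023468 -0.02320731]
(327, 238) [ 0.16172609 -0.00023848  0.00902878]
[-0.0024 -0.5647  0.5637]
```

Call:
play_rows(targets=[{"y": -0.02,"z": 0.022},{"y": -0.06,"z": 0.066},{"y": -0.11,"z": 0.12},{"y": -0.16,"z": 0.177},{"y": -0.21,"z": 0.233},{"y": -0.26,"z": 0.29},{"y": -0.31,"z": 0.345},{"y": -0.36,"z": 0.4},{"y": -0.41,"z": 0.456},{"y": -0.46,"z": 0.51},{"y": -0.51,"z": 0.568},{"y": -0.54,"z": 0.6}])

```text
invalid input at $.targets[0]: expected keys x, y, z, rx, ry, rz, fingers
```

Call:
play_rows(targets=[{"y": -0.015,"z": 0.018},{"y": -0.025,"z": 0.029},{"y": -0.025,"z": 0.029},{"y": -0.025,"z": 0.029}])

```text
invalid input at $.targets[0]: expected keys x, y, z, rx, ry, rz, fingers
```

```bash
python3 - <<'E'
from h import *
import pickle
o=observe();print(o['time_s'],o['eef_pos'],o['qpos'],o['wrist_force'])
c=shot('wrist','w1');pickle.dump(c,open('w1.pkl','wb'))
u,v=map(int,proj(c,[.5637,-.0853,.095],True));print(u,v, proj(c,[.45,-.298,.019],True))
a=cv2.resize(c['color'][max(v-70,0):v+70,u-90:u+90],None,fx=4,fy=4,interpolation=cv2.INTER_CUBIC);cv2.imwrite('pics/w1z.png',a);print(max(v-70,0),u-90)
E
```

```text
0.15 [0.19188679 0.62062975 0.24672485] [-1.25687959  0.32163194 -0.07011479  1.45139801  0.02260337  1.37079726
 -0.05690148] [-0.2702591   0.82393918  0.49679506]
46 504 (np.float64(-13.778936811109588), np.float64(438.0441106041168))Traceback (most recent call last):
  File "<stdin>", line 6, in <module>
cv2.error: OpenCV(4.12.0) /io/opencv/modules/imgproc/src/resize.cpp:4208: error: (-215:Assertion failed) !ssize.empty() in function 'resize'
```

View pics/w1.png

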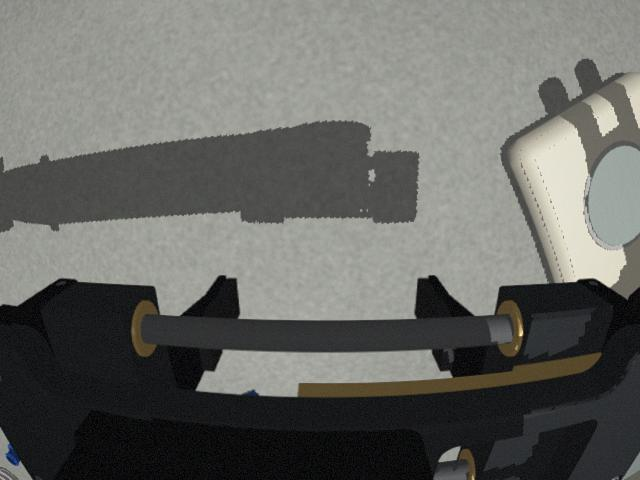

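All seven keys are needed in each row.

Call:
play_rows(targets=[{"x": 0,"y": -0.02,"z": 0.022,"rx": 0,"ry": 0,"rz": 0,"fingers": 0.087},{"x": 0,"y": -0.06,"z": 0.066,"rx": 0,"ry": 0,"rz": 0,"fingers": 0.087},{"x": 0,"y": -0.1,"z": 0.11,"rx": 0,"ry": 0,"rz": 0,"fingers": 0.087},{"x": 0,"y": -0.14,"z": 0.154,"rx": 0,"ry": 0,"rz": 0,"fingers": 0.087},{"x": 0,"y": -0.18,"z": 0.198,"rx": 0,"ry": 0,"rz": 0,"fingers": 0.087},{"x": 0,"y": -0.22,"z": 0.242,"rx": 0,"ry": 0,"rz": 0,"fingers": 0.087},{"x": 0,"y": -0.26,"z": 0.286,"rx": 0,"ry": 0,"rz": 0,"fingers": 0.087},{"x": 0,"y": -0.3,"z": 0.33,"rx": 0,"ry": 0,"rz": 0,"fingers": 0.087},{"x": 0,"y": -0.34,"z": 0.375,"rx": 0,"ry": 0,"rz": 0,"fingers": 0.087},{"x": 0,"y": -0.38,"z": 0.42,"rx": 0,"ry": 0,"rz": 0,"fingers": 0.087},{"x": 0,"y": -0.42,"z": 0.465,"rx": 0,"ry": 0,"rz": 0,"fingers": 0.087},{"x": 0,"y": -0.46,"z": 0.51,"rx": 0,"ry": 0,"rz": 0,"fingers": 0.087}])

```text
time_s: 1.7
eef_pos: [0.5441, 0.0293, 0.2477]
ee_rot: [0.699, 0.106, 0.699, -0.105]
wrist_force: [0.4, 1.7, 0.7]
grip_width: 0.0874
```

Call:
play_rows(targets=[{"x": 0,"y": -0.04,"z": 0.045,"rx": 0,"ry": 0,"rz": 0,"fingers": 0.087},{"x": 0,"y": -0.08,"z": 0.09,"rx": 0,"ry": 0,"rz": 0,"fingers": 0.087},{"x": 0,"y": -0.105,"z": 0.118,"rx": 0,"ry": 0,"rz": 0,"fingers": 0.087},{"x": 0,"y": -0.105,"z": 0.118,"rx": 0,"ry": 0,"rz": 0,"fingers": 0.087},{"x": 0,"y": -0.105,"z": 0.118,"rx": 0,"ry": 0,"rz": 0,"fingers": 0.087}])

```text
time_s: 2.33
eef_pos: [0.6248, -0.103, 0.2471]
ee_rot: [0.699, 0.106, 0.7, -0.105]
wrist_force: [0.6, 0.1, -0.5]
grip_width: 0.0869
```

```bash
python3 - <<'E'
from h import *
import pickle
o=observe();print(o['time_s'],o['eef_pos'],o['qpos'],o['wrist_force'])
c=shot('wrist','w1');pickle.dump(c,open('w1.pkl','wb'))
u,v=map(int,proj(c,[.5637,-.0853,.095],True));print(u,v, proj(c,[.45,-.298,.019],True))
a=cv2.resize(c['color'][max(v-70,0):v+70,u-90:u+90],None,fx=4,fy=4,interpolation=cv2.INTER_CUBIC);cv2.imwrite('pics/w1z.png',a);print(max(v-70,0),u-90)
E
```

```text
2.325 [ 0.62483613 -0.10304133  0.24713418] [-0.36148895  0.31829834  0.60944034  1.51620339 -0.18489321  1.36613576
  1.53407219] [ 0.57433687  0.13994933 -0.45072881]
325 151 (np.float64(108.29381206555382), np.float64(116.56445016763712))
81 235
```

View pics/w1z.png

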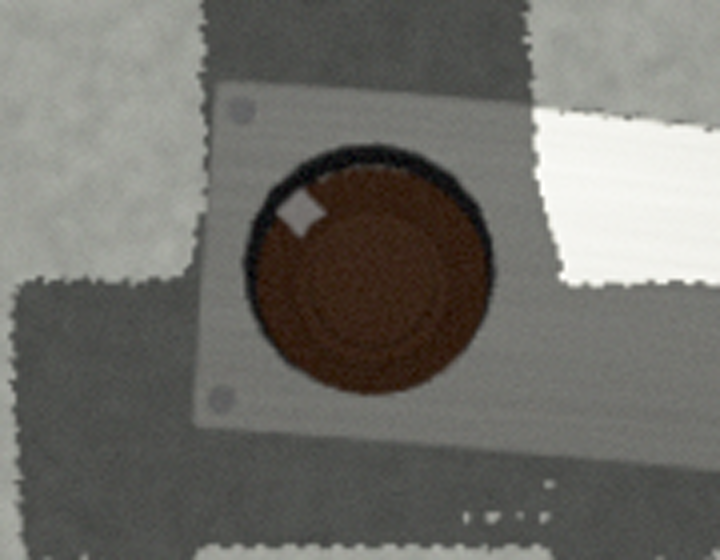

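View pics/w1.png

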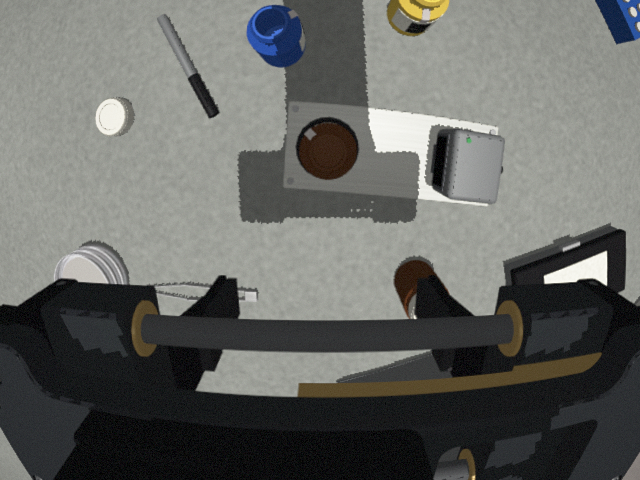

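```bash
python3 - <<'E'
from h import *
import pickle
c=pickle.load(open('w1.pkl','rb'))
m=onz(c,328,151.25,.095,True); s=onz(c,310.25,134,.076,True);cup=onz(c,235+370/4,81+270/4,.026,True)
print(m,s,cup,np.degrees(np.arctan2(*(s-m)[1::-1])),np.linalg.norm((s-m)[:2]))
g=cv2.cvtColor(c['color'],cv2.COLOR_BGR2HSV);mm=((g[...,2]>170)&(g[...,1]<40)).astype('uint8')
n,l,st,ce=cv2.connectedComponentsWithStats(mm);k=l[117,112];print(st[k],ce[k],onz(c,*ce[k],.017,True))
# screws
a=onz(c,235+243/4,81+111/4,.006,True);b=onz(c,235+222/4,81+400/4,.006,True);print(a,b,np.degrees(np.arctan2(*(a-b)[1::-1])))
# long edges of plate top edge: crop (215,82)->(720,128); full bottom
e=onz(c,235+217/4,81+82/4,.006,True);f=onz(c,498,126,.006,True);print(np.degrees(np.arctan2(*(f-e)[1::-1])))
h=onz(c,235+195/4,81+428/4,.006,True);i=onz(c,486,206,.006,True);print(np.degrees(np.arctan2(*(i-h)[1::-1])))
p,M=toolmat();print(np.degrees(np.arctan2(M[1,1],M[0,1])))
E
```

```text
[ 0.5642913  -0.08360236  0.095     ] [ 0.54717714 -0.09344232  0.076     ] [ 0.56486723 -0.08395957  0.026     ] -150.1028107784572 0.019741312164747872
[ 95  98  30  38 873] [109.62886598 116.46849943] [ 0.45009872 -0.29746535  0.017     ]
[ 0.51732584 -0.10249449  0.006     ] [ 0.58613884 -0.13011554  0.006     ] 158.12981775321646
68.52223002595498
68.45991640053938
72.94205206074244
```

Call:
play_rows(targets=[{"x": 0.02,"y": 0,"z": -0.03,"rx": 5,"ry": 0,"rz": 0,"fingers": 0.087},{"x": 0.06,"y": 0,"z": -0.0633,"rx": 11,"ry": 0,"rz": 0,"fingers": 0.087},{"x": 0.1,"y": 0,"z": -0.0633,"rx": 11,"ry": 0,"rz": 0,"fingers": 0.087},{"x": 0.115,"y": 0,"z": -0.0633,"rx": 11,"ry": 0,"rz": 0,"fingers": 0.087},{"x": 0.115,"y": 0,"z": -0.0633,"rx": 11,"ry": 0,"rz": 0,"fingers": 0.087}])

```text
time_s: 3.0
eef_pos: [0.5646, -0.0846, 0.1324]
ee_rot: [0.686, 0.172, 0.686, -0.172]
wrist_force: [0.4, 0.5, 0.4]
grip_width: 0.087
```

```bash
python3 - <<'E'
from h import *
print(shift([.5642,-.0846,.064]));o=observe();print(o['qpos']);p,M=toolmat();print(np.degrees(np.arctan2(M[1,1],M[0,1])),M[:,0])
E
```

```text
[ 0.0684 -0.0001 -0.0003]
[-0.43406566  0.2703386   0.62075672  1.81085342 -0.17384737  1.11590703
  1.32690356]
61.906166535413426 [-8.30723866e-04  1.92319492e-04 -9.99999636e-01]
```

Call:
play_rows(squeeze=12, targets=[{"x": 0.03,"y": 0,"z": 0,"rx": 0,"ry": 0,"rz": 0,"fingers": 0.087},{"x": 0.06,"y": 0,"z": 0,"rx": 0,"ry": 0,"rz": 0,"fingers": 0.087},{"x": 0.068,"y": 0,"z": 0,"rx": 0,"ry": 0,"rz": 0,"fingers": 0.087},{"x": 0.068,"y": 0,"z": 0,"rx": 0,"ry": 0,"rz": 0,"fingers": 0.055},{"x": 0.068,"y": 0,"z": 0,"rx": 0,"ry": 0,"rz": 0,"fingers": 0.045},{"x": 0.068,"y": 0,"z": 0,"rx": 0,"ry": 0,"rz": 0,"fingers": 0.04},{"x": 0.068,"y": 0,"z": 0,"rx": 0,"ry": 0,"rz": 0,"fingers": 0.04},{"x": 0.068,"y": 0,"z": 0,"rx": 0,"ry": 0,"rz": 0,"fingers": 0.04}])

```text
time_s: 4.0
eef_pos: [0.5651, -0.0853, 0.065]
ee_rot: [0.686, 0.172, 0.686, -0.172]
wrist_force: [0.4, 0.7, 2.6]
grip_width: 0.0471
```

Call:
play_rows(targets=[{"x": 0,"y": 0,"z": 0,"rx": 8,"ry": 0,"rz": 0,"fingers": 0.04},{"x": 0,"y": 0,"z": 0,"rx": 17,"ry": 0,"rz": 0,"fingers": 0.04},{"x": 0,"y": 0,"z": 0,"rx": 26,"ry": 0,"rz": 0,"fingers": 0.04},{"x": 0,"y": 0,"z": 0,"rx": 35,"ry": 0,"rz": 0,"fingers": 0.04},{"x": 0,"y": 0,"z": 0,"rx": 44,"ry": 0,"rz": 0,"fingers": 0.04},{"x": 0,"y": 0,"z": 0,"rx": 53,"ry": 0,"rz": 0,"fingers": 0.04},{"x": 0,"y": 0,"z": 0,"rx": 62,"ry": 0,"rz": 0,"fingers": 0.04},{"x": 0,"y": 0,"z": 0,"rx": 71,"ry": 0,"rz": 0,"fingers": 0.04}])

```text
time_s: 5.0
eef_pos: [0.5652, -0.0854, 0.065]
ee_rot: [0.457, 0.54, 0.457, -0.539]
wrist_force: [-0.1, 1.0, 1.1]
grip_width: 0.0475
```

```bash
python3 - <<'E'
from h import *
o=observe();print(o['qpos'],o['ft_torque']);p,M=toolmat();print(p,np.degrees(np.arctan2(M[1,1],M[0,1])),M[:,0])
E
```

```text
[-0.59546754  0.4171408   0.83930987  1.87177757 -0.36411387  1.01181851
  0.23317564] [-0.02405079 -0.04208289 -0.02618655]
[ 0.56517831 -0.08539384  0.06501059] -9.455435448314033 [ 1.13866720e-03  2.14297768e-04 -9.99999329e-01]
```

Call:
play_rows(targets=[{"x": 0,"y": 0,"z": 0,"rx": 9,"ry": 0,"rz": 0,"fingers": 0.04},{"x": 0,"y": 0,"z": 0,"rx": 18,"ry": 0,"rz": 0,"fingers": 0.04},{"x": 0,"y": 0,"z": 0,"rx": 27,"ry": 0,"rz": 0,"fingers": 0.04},{"x": 0,"y": 0,"z": 0,"rx": 36,"ry": 0,"rz": 0,"fingers": 0.04},{"x": 0,"y": 0,"z": 0,"rx": 45,"ry": 0,"rz": 0,"fingers": 0.04},{"x": 0,"y": 0,"z": 0,"rx": 54,"ry": 0,"rz": 0,"fingers": 0.04},{"x": 0,"y": 0,"z": 0,"rx": 63,"ry": 0,"rz": 0,"fingers": 0.04},{"x": 0,"y": 0,"z": 0,"rx": 68,"ry": 0,"rz": 0,"fingers": 0.04},{"x": 0,"y": 0,"z": 0,"rx": 70.3,"ry": 0,"rz": 0,"fingers": 0.04},{"x": 0,"y": 0,"z": 0,"rx": 70.3,"ry": 0,"rz": 0,"fingers": 0.04},{"x": 0,"y": 0,"z": 0,"rx": 70.3,"ry": 0,"rz": 0,"fingers": 0.04}])

```text
time_s: 6.38
eef_pos: [0.5652, -0.0857, 0.065]
ee_rot: [0.065, 0.705, 0.065, -0.704]
wrist_force: [0.6, -0.8, 3.9]
grip_width: 0.0475
```

```bash
python3 - <<'E'
from h import *
import pickle
o=observe();print(o['qpos'],o['ft_torque']);p,M=toolmat();print(p,np.degrees(np.arctan2(M[1,1],M[0,1])),M[:,0])
c=shot('top','t2');pickle.dump(c,open('t2.pkl','wb'))
w=shot('wrist','w2');pickle.dump(w,open('w2.pkl','wb'))
E
```

```text
[-0.77675781  0.54246195  1.10195323  1.87633108 -0.55349142  1.06891226
 -0.8380926 ] [-0.20050337 -0.07507002 -0.02130609]
[ 0.56523322 -0.08569031  0.06500969] -79.43095642751057 [ 1.32345613e-03 -6.35174574e-06 -9.99999124e-01]
```

View pics/w2.png

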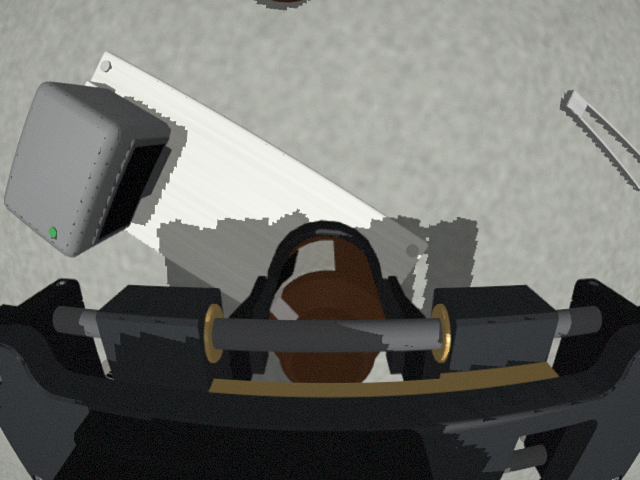

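The stripe is at about (288,303), pointing towards the reader window at upper left. I'll release, rise and measure.

Call:
play_rows(targets=[{"x": 0,"y": 0,"z": 0,"rx": 0,"ry": 0,"rz": 0,"fingers": 0.055},{"x": 0,"y": 0,"z": 0,"rx": 0,"ry": 0,"rz": 0,"fingers": 0.075},{"x": 0,"y": 0,"z": 0,"rx": 0,"ry": 0,"rz": 0,"fingers": 0.08},{"x": -0.03,"y": 0,"z": 0,"rx": 0,"ry": 0,"rz": 0,"fingers": 0.08},{"x": -0.08,"y": 0,"z": 0,"rx": 0,"ry": 0,"rz": 0,"fingers": 0.08},{"x": -0.13,"y": 0,"z": 0.03,"rx": 0,"ry": 0,"rz": 0,"fingers": 0.08},{"x": -0.17,"y": 0,"z": 0.063,"rx": 0,"ry": 0,"rz": 0,"fingers": 0.08},{"x": -0.17,"y": 0,"z": 0.063,"rx": 0,"ry": 0,"rz": 0,"fingers": 0.08},{"x": -0.17,"y": 0,"z": 0.063,"rx": 0,"ry": 0,"rz": 0,"fingers": 0.08}])

```text
time_s: 7.6
eef_pos: [0.5027, -0.0959, 0.2341]
ee_rot: [0.064, 0.704, 0.066, -0.704]
wrist_force: [-0.3, 1.1, -0.6]
grip_width: 0.0804
```

```bash
python3 - <<'E'
from h import *
import pickle
o=observe();print(o['qpos']);p,M=toolmat();print(p,np.degrees(np.arctan2(M[1,1],M[0,1])),M[:,0])
c=shot('wrist','w3');pickle.dump(c,open('w3.pkl','wb'))
u,v=map(int,proj(c,[.5642,-.0846,.095],True));u0,v0=u-90,max(v-70,0);print(u0,v0)
a=cv2.resize(c['color'][v0:v0+140,u0:u0+180],None,fx=4,fy=4,interpolation=cv2.INTER_CUBIC);cv2.imwrite('pics/w3z.png',cv2.convertScaleAbs(a,alpha=1.6))
t=shot('top','t3');pickle.dump(t,open('t3.pkl','wb'))
E
```

```text
[-1.0448461   0.02068982  1.21552496  1.83919058 -0.02277642  1.29550057
 -1.20903783]
[ 0.50266547 -0.09588053  0.23411936] -79.40296242848622 [ 2.03024342e-04  2.52317598e-03 -9.99996796e-01]
237 80
```

View pics/w3z.png

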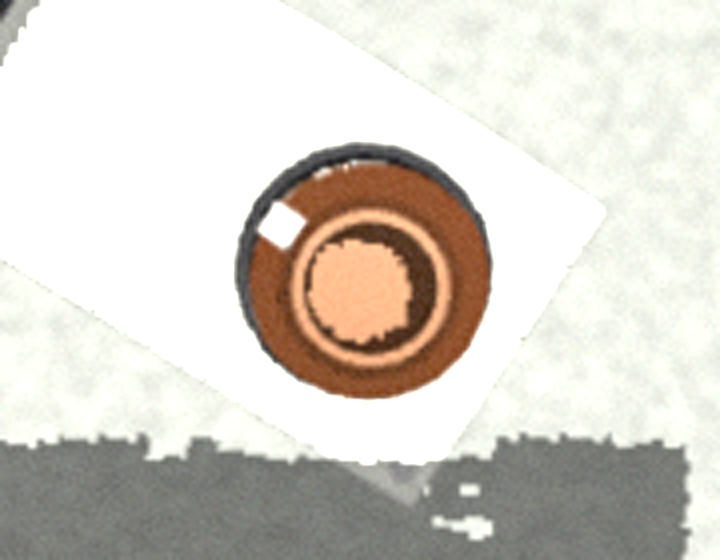

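View pics/w3.png

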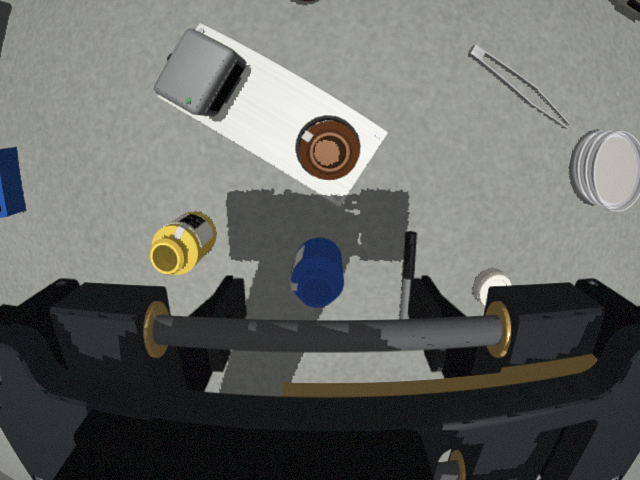

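```bash
python3 - <<'E'
from h import *
import pickle
c=pickle.load(open('w3.pkl','rb'));u0,v0=237,80
P=lambda x,y,z:onz(c,u0+x/4,v0+y/4,z,True)
m=P(370,287,.095)
for z in(.074,.077):
  s=P(282,225,z);print(m,s,np.degrees(np.arctan2(*(s-m)[1::-1])),np.linalg.norm((s-m)[:2]))
A=lambda a,b:np.degrees(np.arctan2(*(b-a)[1::-1]))
print('edge',A(P(606,210,.006),onz(c,202,24,.006,True)), A(P(606,210,.006),P(285,0,.006)))
print('edge2',A(P(405,505,.006),P(0,262,.006)), 'short',A(P(405,505,.006),P(606,210,.006)))
# white plate rect in full image
g=cv2.cvtColor(c['color'],cv2.COLOR_BGR2HSV)
t=pickle.load(open('t3.pkl','rb'))
cv2.imwrite('pics/t3z.png',cv2.resize(t['color'][190:280,270:390],None,fx=6,fy=6,interpolation=cv2.INTER_CUBIC))
E
```

```text
[ 0.56367051 -0.08596205  0.095     ] [ 0.57171823 -0.0668641   0.074     ] 67.14983797425299 0.020724323770975904
[ 0.56367051 -0.08596205  0.095     ] [ 0.5717718  -0.06701942  0.077     ] 66.84482818453135 0.02060228474366325
edge 68.35868478658963 67.40262731336419
edge2 68.76436573223513 short -22.73100127455418
```

View pics/t3z.png

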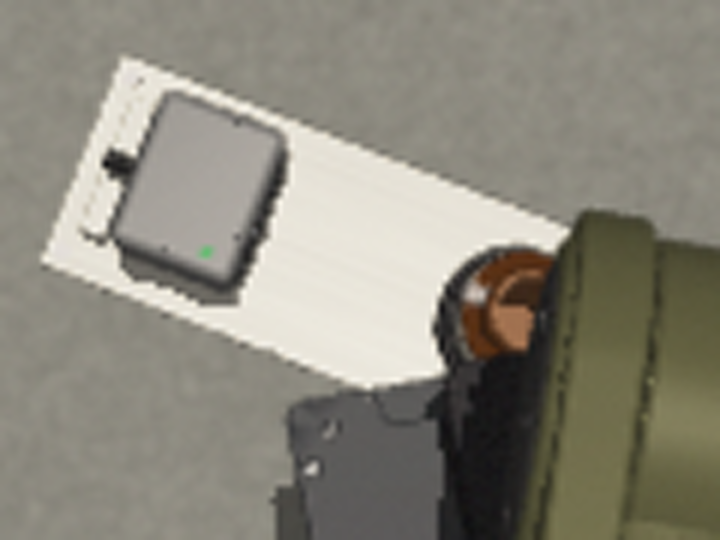

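Call:
play_rows(targets=[{"x": 0,"y": 0.02,"z": 0.01,"rx": -7,"ry": 0,"rz": 0,"fingers": 0.08},{"x": 0,"y": 0.05,"z": 0.023,"rx": -14,"ry": 0,"rz": 0,"fingers": 0.08},{"x": 0,"y": 0.08,"z": 0.037,"rx": -22,"ry": 0,"rz": 0,"fingers": 0.08},{"x": 0,"y": 0.11,"z": 0.052,"rx": -30,"ry": 0,"rz": 0,"fingers": 0.08},{"x": 0,"y": 0.14,"z": 0.066,"rx": -38,"ry": 0,"rz": 0,"fingers": 0.08},{"x": 0.02,"y": 0.165,"z": 0.078,"rx": -46,"ry": 0,"rz": 0,"fingers": 0.08},{"x": 0.04,"y": 0.18,"z": 0.085,"rx": -54,"ry": 0,"rz": 0,"fingers": 0.08},{"x": 0.06,"y": 0.1887,"z": 0.0889,"rx": -60,"ry": 0,"rz": 0,"fingers": 0.08},{"x": 0.06,"y": 0.1887,"z": 0.0889,"rx": -60,"ry": 0,"rz": 0,"fingers": 0.08},{"x": 0.06,"y": 0.1887,"z": 0.0889,"rx": -60,"ry": 0,"rz": 0,"fingers": 0.08}])

```text
time_s: 8.95
eef_pos: [0.4499, -0.2987, 0.1739]
ee_rot: [-0.408, -0.577, -0.408, 0.579]
wrist_force: [1.0, -0.8, 0.5]
grip_width: 0.0797
```

```bash
python3 - <<'E'
from h import *
import pickle
o=observe();print(o['qpos'],o['wrist_force']);p,M=toolmat();print(p,np.degrees(np.arctan2(M[1,1],M[0,1])),M[:,0])
c=shot('wrist','w4');pickle.dump(c,open('w4.pkl','wb'))
print(proj(c,[.45,-.2977,.019],True),shift([.450,-.2977,.029]))
t=shot('top','t4');pickle.dump(t,open('t4.pkl','wb'))
cv2.imwrite('pics/t4z.png',cv2.resize(t['color'][200:320,310:470],None,fx=5,fy=5,interpolation=cv2.INTER_CUBIC))
E
```

```text
[-0.45994247  0.24656223  1.13547429  1.85013842 -0.2368303   1.19686407
  0.41037801] [ 0.98288082 -0.7885661   0.54264055]
[ 0.44992514 -0.29873782  0.17385402] -19.569215682586464 [-0.0029238  -0.00148492 -0.99999462]
(np.float64(328.10769551050015), np.float64(226.4463522805328)) [ 0.1454 -0.0004 -0.001 ]
```

View pics/w4.png

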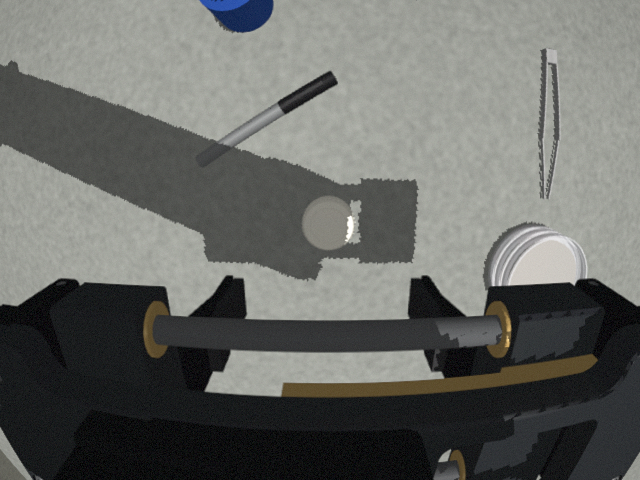

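View pics/t4z.png

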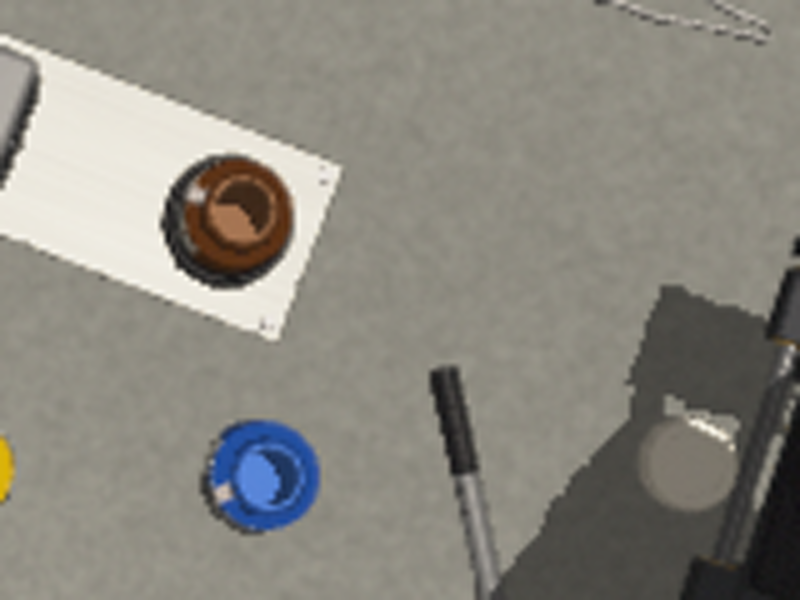

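Call:
play_rows(squeeze=15, targets=[{"x": 0.03,"y": 0,"z": -0.002,"rx": 0,"ry": 0,"rz": 0,"fingers": 0.08},{"x": 0.08,"y": 0,"z": -0.002,"rx": 0,"ry": 0,"rz": 0,"fingers": 0.08},{"x": 0.12,"y": 0,"z": -0.002,"rx": 0,"ry": 0,"rz": 0,"fingers": 0.08},{"x": 0.135,"y": 0,"z": -0.002,"rx": 0,"ry": 0,"rz": 0,"fingers": 0.08},{"x": 0.145,"y": 0,"z": -0.002,"rx": 0,"ry": 0,"rz": 0,"fingers": 0.08},{"x": 0.145,"y": 0,"z": -0.002,"rx": 0,"ry": 0,"rz": 0,"fingers": 0.06},{"x": 0.145,"y": 0,"z": -0.002,"rx": 0,"ry": 0,"rz": 0,"fingers": 0.05},{"x": 0.145,"y": 0,"z": -0.002,"rx": 0,"ry": 0,"rz": 0,"fingers": 0.036},{"x": 0.145,"y": 0,"z": -0.002,"rx": 0,"ry": 0,"rz": 0,"fingers": 0.036},{"x": 0.145,"y": 0,"z": -0.002,"rx": 0,"ry": 0,"rz": 0,"fingers": 0.036},{"x": 0.145,"y": 0,"z": -0.002,"rx": 0,"ry": 0,"rz": 0,"fingers": 0.036}])

```text
time_s: 10.42
eef_pos: [0.4507, -0.297, 0.0298]
ee_rot: [0.408, 0.578, 0.408, -0.577]
wrist_force: [-0.3, 0.9, 2.2]
grip_width: 0.0421
```

Call:
play_rows(targets=[{"x": -0.03,"y": 0,"z": 0,"rx": 0,"ry": 0,"rz": 0,"fingers": 0.036},{"x": -0.07,"y": 0,"z": 0,"rx": 0,"ry": 0,"rz": 0,"fingers": 0.036},{"x": -0.12,"y": 0,"z": 0,"rx": 0,"ry": 0,"rz": 0,"fingers": 0.036},{"x": -0.16,"y": 0,"z": 0,"rx": 0,"ry": 0,"rz": 0,"fingers": 0.036},{"x": -0.16,"y": 0,"z": 0,"rx": 0,"ry": 0,"rz": 0,"fingers": 0.036}])

```text
time_s: 11.05
eef_pos: [0.452, -0.2981, 0.1923]
ee_rot: [0.41, 0.579, 0.407, -0.576]
wrist_force: [0.0, -0.0, -0.1]
grip_width: 0.0417
```

```bash
python3 - <<'E'
from h import *
import pickle
o=observe();print(o['qpos'],o['wrist_force'],o['grip_width']);p,M=toolmat();print(p,np.degrees(np.arctan2(M[1,1],M[0,1])),M[:,0])
c=shot('wrist','w5');pickle.dump(c,open('w5.pkl','wb'))
print([proj(c,p+M[:,0]*d,True) for d in (.01,.025)])
s=shot('scene','s5');pickle.dump(s,open('s5.pkl','wb'))
u,v=map(int,proj(s,p));print(u,v)
cv2.imwrite('pics/s5z.png',cv2.convertScaleAbs(cv2.resize(s['color'][max(v-50,0):v+50,u-60:u+60],None,fx=6,fy=6,interpolation=cv2.INTER_CUBIC),alpha=1.8))
E
```

```text
[-0.48533033  0.21810252  1.15321991  1.83084319 -0.2146686   1.22324625
  0.39220734] [ 0.00318546 -0.00479911 -0.07136907] 0.04171848167616253
[ 0.45201235 -0.29810164  0.19231358] -19.467999904440674 [ 0.00572142 -0.00119824 -0.99998291]
[(np.float64(328.95206521049295), np.float64(311.09970213563133)), (np.float64(328.7899669627805), np.float64(296.7305558407725))]
179 157
```

View pics/w5.png

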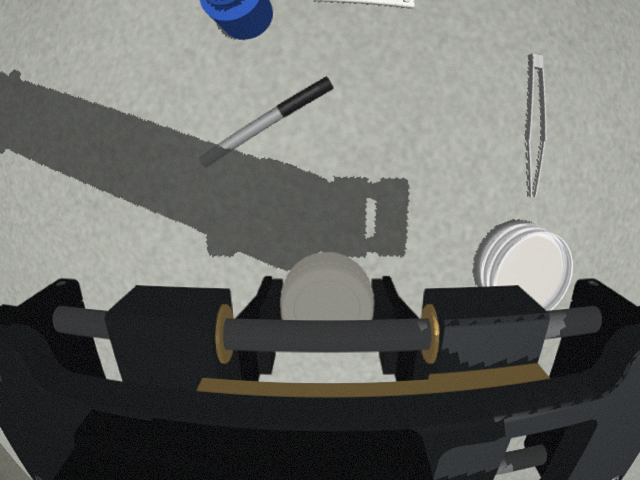

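View pics/s5z.png

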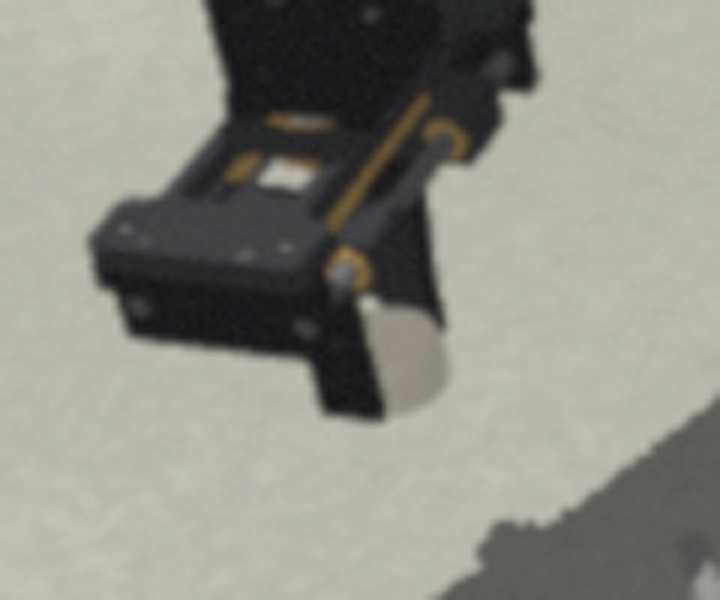

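```bash
python3 - <<'E'
from h import *
import pickle
w=pickle.load(open('w5.pkl','rb'));p,M=toolmat()
img=w['color'];print(img[244:300:2,328].mean(1).astype(int))
def ontool(u,v,X):
    o,d=ray(w,u,v,True);o=M.T@(o-p);d=M.T@d;return o+d*(X-o[0])/d[0]
for v in (250,252,254): print(v,ontool(328,v,.0298))
cv2.imwrite('pics/w5z.png',cv2.convertScaleAbs(cv2.resize(img[235:345,265:395],None,fx=6,fy=6,interpolation=cv2.INTER_CUBIC),alpha=1.8))
t=pickle.load(open('t4.pkl','rb'))
print('mouth top',onz(t,310+242/5,200+209/5,.095))
E
```

```text
[ 85  80  84  87 114 126 124 126 126 134 127 129 131 141 142 138 139 141
 137 140 136 141 140 142 141 138 138 140]
250 [ 0.0298      0.00190102 -0.0200421 ]
252 [ 0.0298      0.00190154 -0.01902992]
254 [ 0.0298      0.00190206 -0.01801412]
mouth top [ 0.56259848 -0.08705416  0.095     ]
```

View pics/w5z.png

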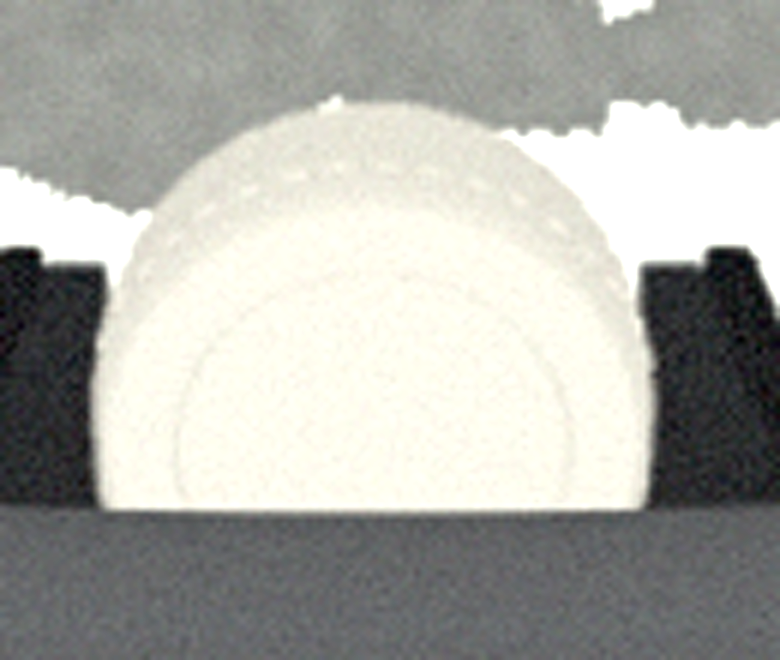

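```bash
python3 - <<'E'
from h import *
import pickle
w=pickle.load(open('w5.pkl','rb'));p,M=toolmat()
def ontool(u,v,X):
    o,d=ray(w,u,v,True);o=M.T@(o-p);d=M.T@d;return o+d*(X-o[0])/d[0]
print('tipL',ontool(265+75/6,235+265/6,.025),'tipR',ontool(265+670/6,235+265/6,.025))
print('top front',ontool(328,235+205/6,.0108))
print('width', ontool(265+92/6,235+400/6,.0108),ontool(265+655/6,235+400/6,.0108))
print('ring front',ontool(265+375/6,235+278/6,.0108),'ring L/R widest',ontool(265+177/6,235+440/6,.0108),ontool(265+575/6,235+440/6,.0108))
E
```

```text
tipL [ 0.025      -0.02247689 -0.00682385] tipR [ 0.025       0.02537551 -0.00668476]
top front [ 0.0108      0.00173536 -0.01747446]
width [ 0.0108     -0.01976245 -0.00168796] [ 0.0108      0.02262233 -0.00154309]
ring front [ 0.0108      0.00151942 -0.01173919] ring L/R widest [ 0.0108     -0.01344741  0.00163198] [0.0108     0.0166676  0.00174398]
```

Call:
play_rows(targets=[{"x": 0,"y": 0.003,"z": -0.02,"rx": 0,"ry": 0,"rz": 0,"fingers": 0.036},{"x": 0,"y": 0.009,"z": -0.06,"rx": 0,"ry": 0,"rz": 0,"fingers": 0.036},{"x": 0,"y": 0.015,"z": -0.1,"rx": 0,"ry": 0,"rz": 0,"fingers": 0.036},{"x": 0,"y": 0.021,"z": -0.14,"rx": 0,"ry": 0,"rz": 0,"fingers": 0.036},{"x": 0,"y": 0.027,"z": -0.18,"rx": 0,"ry": 0,"rz": 0,"fingers": 0.036},{"x": 0,"y": 0.032,"z": -0.215,"rx": 0,"ry": 0,"rz": 0,"fingers": 0.036},{"x": 0,"y": 0.0349,"z": -0.2375,"rx": 0,"ry": 0,"rz": 0,"fingers": 0.036},{"x": 0.03,"y": 0.0349,"z": -0.2375,"rx": 0,"ry": 0,"rz": 0,"fingers": 0.036},{"x": 0.05,"y": 0.0349,"z": -0.2375,"rx": 0,"ry": 0,"rz": 0,"fingers": 0.036},{"x": 0.05,"y": 0.0349,"z": -0.2375,"rx": 0,"ry": 0,"rz": 0,"fingers": 0.036},{"x": 0.05,"y": 0.0349,"z": -0.2375,"rx": 0,"ry": 0,"rz": 0,"fingers": 0.036}])

```text
time_s: 12.52
eef_pos: [0.5627, -0.0855, 0.1401]
ee_rot: [0.408, 0.578, 0.408, -0.578]
wrist_force: [0.4, 0.9, -0.8]
grip_width: 0.0421
```

```bash
python3 - <<'E'
from h import *
import pickle
o=observe();print(o['qpos'],o['wrist_force'],o['grip_width']);p,M=toolmat();print(p,np.degrees(np.arctan2(M[1,1],M[0,1])),M[:,0])
s=shot('scene','s6');t=shot('top','t6');w=shot('wrist','w6')
u,v=map(int,proj(s,[.564,-.086,.1]));print(u-60,v-50)
cv2.imwrite('pics/s6z.png',cv2.convertScaleAbs(cv2.resize(s['color'][v-50:v+50,u-60:u+60],None,fx=6,fy=6,interpolation=cv2.INTER_CUBIC),alpha=1.8))
cv2.imwrite('pics/w6z.png',cv2.convertScaleAbs(cv2.resize(w['color'][180:345,235:425],None,fx=4,fy=4,interpolation=cv2.INTER_CUBIC),alpha=1.5))
# expected px
for P in ([.564,-.0858,.095],[p[0],p[1],p[2]-.0298]): print(proj(s,P))
E
```

```text
[-0.74038783  0.34929297  1.00898815  1.81726823 -0.32251782  1.15197871
  0.03368515] [ 0.42883381  0.89626999 -0.75518067] 0.042093473300785396
[ 0.56268373 -0.08553783  0.14008829] -19.557445375192348 [ 6.44456271e-04 -2.31654259e-04 -9.99999766e-01]
226 165
(np.float64(286.40710526236205), np.float64(217.50400771476558))
(np.float64(286.0124334809152), np.float64(211.65590174014744))
```

View pics/s6z.png

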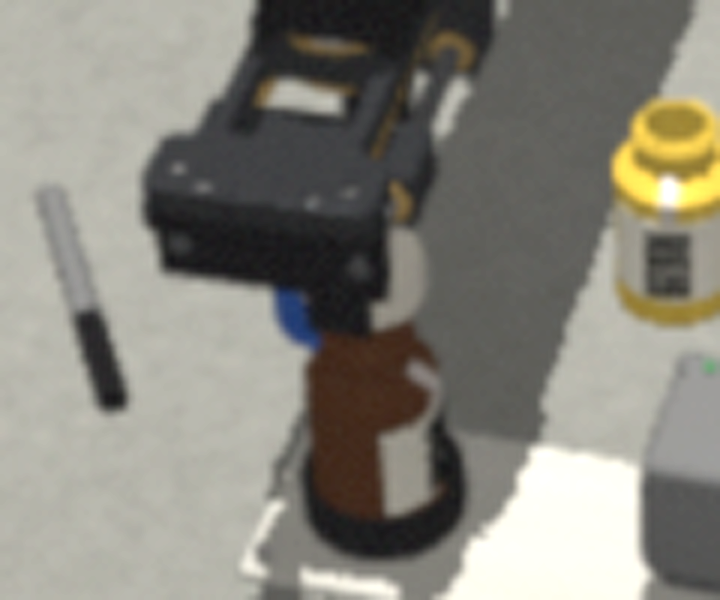

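View pics/w6z.png

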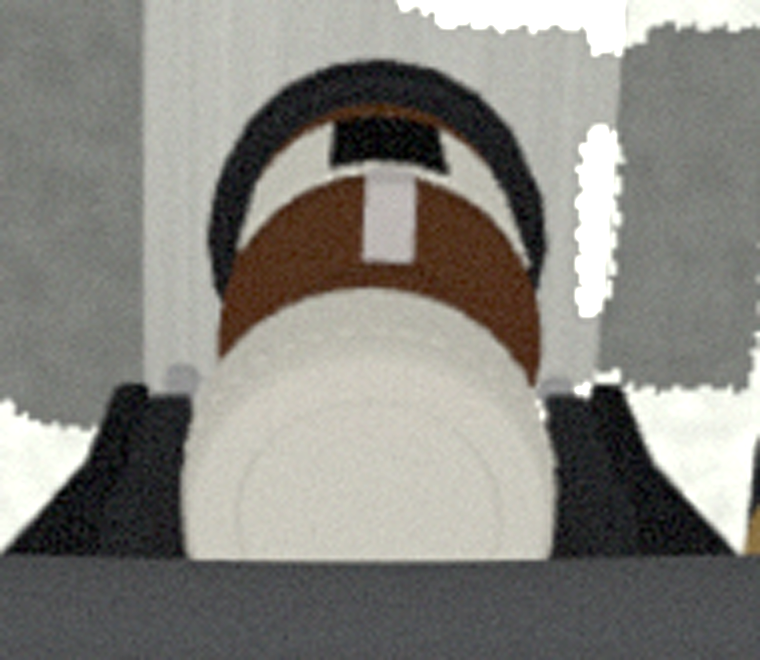

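```bash
python3 - <<'E'
from h import *
from scipy.optimize import least_squares
import pickle
# same pose image: recapture (arm holds)
c=capture('wrist');pickle.dump(c,open('w6.pkl','wb'));im=c['color'];hsv=cv2.cvtColor(im,cv2.COLOR_BGR2HSV)
b=((hsv[...,0]<15)&(hsv[...,1]>90)&(hsv[...,2]>20)).astype('uint8')
b[:180]=0;b[290:]=0;b[:,:240]=0;b[:,420:]=0
n,l,st,ce=cv2.connectedComponentsWithStats(b);print(st[1:])
pts=[]
for u in range(288,372):
    if abs(u-332)<9: continue
    col=np.where((b[:,u]>0)&(np.arange(480)>222))[0]
    if len(col): pts.append(onz(c,u,col[0]-.5,.073,True)[:2])
pts=np.array(pts)
f=least_squares(lambda q:np.hypot(*(pts-q).T)-.024,[.564,-.086],loss='soft_l1',f_scale=.0005)
print('axis@.073',f.x,np.abs(f.fun).mean())
P=lambda x,y,z:onz(c,235+x/4,180+y/4,z,True)[:2]
H=lambda a:np.degrees(np.arctan2(*(a-f.x)[::-1]))
w=((hsv[...,1]<60)&(hsv[...,2]>70)).astype('uint8');
sub=w[222:246,324:342];ys,xs=np.nonzero(sub);print('stripe px',xs.mean()+324,ys.mean()+222,len(xs))
S=onz(c,xs.mean()+324,ys.mean()+222,.0755,True)[:2];print('stripe',S,H(S),np.linalg.norm(S-f.x))
# cup outer
print('cup L/R mid',(P(209,240,.026)+P(547,240,.026))/2, 'code',P(388,145,.05),H(P(388,145,.05)))
for x,y in((331,160),(446,168),(334,125),(437,122)): print('bar corner',H(P(x,y,.052 if y>150 else .045)))
E
```

```text
[[ 305  206   47   11  108]
 [ 303  218    1    1    1]
 [ 290  224   80   51 1622]]
axis@.073 [ 0.56406447 -0.08437925] 0.0002895716091001982
stripe px 332.19444444444446 233.09567901234567 324
stripe [ 0.57205645 -0.06633967] 66.10546818986697 0.019730633199372495
cup L/R mid [ 0.56484369 -0.08358718] code [ 0.57361781 -0.0627055 ] 66.21310180120925
bar corner 88.71121680446632
bar corner 42.57572475494749
bar corner 85.25022917196002
bar corner 50.28989553125823
```

```bash
python3 - <<'E'
from h import *
import pickle
c=pickle.load(open('w6.pkl','rb'));im=c['color'];g=cv2.cvtColor(im,cv2.COLOR_BGR2GRAY)
cv2.imwrite('pics/w6f.png',cv2.convertScaleAbs(im,alpha=1.4))
P=lambda x,y,z=.006:onz(c,235+x/4,180+y/4,z,True)[:2]
H=lambda a,b:np.degrees(np.arctan2(*(b-a)[::-1]))
print(H(P(145,380),P(143,0)),H(P(600,370),P(625,50)))
E
```

```text
68.51481389526555 68.65501702121307
```

View pics/w6f.png

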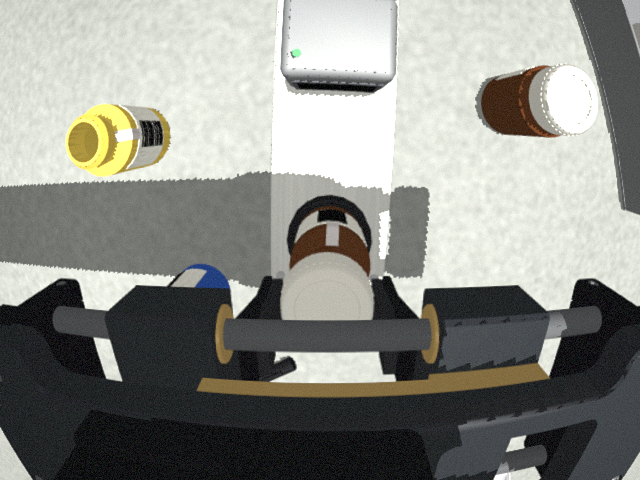

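```bash
python3 - <<'E'
from h import *
import pickle
w=pickle.load(open('w6.pkl','rb'));p,M=toolmat()
P=lambda x,y,X:(lambda od:od[0]+od[1]*(X-od[0][0])/od[1][0])([M.T@(ray(w,235+x/4,180+y/4,True)[0]-p),M.T@ray(w,235+x/4,180+y/4,True)[1]])
print('cap sides',P(183,480,.0108),P(553,480,.0108),'front low',P(372,287,.0298),'front top',P(372,365,.0108))
print('tips',P(148,392,.025),P(595,392,.025))
print('pot axis',M.T@(np.array([.56406,-.08438,.073])-p))
print(shift([.564,-.0852,.1288]))
E
```

```text
cap sides [ 0.0108     -0.02117557 -0.00475433] [ 0.0108      0.01967884 -0.00472997] front low [ 0.0298     -0.00026186 -0.02097765] front top [ 0.0108     -0.0003195  -0.01850187]
tips [ 0.025      -0.02679587 -0.00941749] [ 0.025       0.02616149 -0.00937756]
pot axis [ 0.06741309  0.00068924 -0.0007481 ]
[ 0.0116  0.001  -0.    ]
```

Call:
play_rows(targets=[{"x": 0.005,"y": 0.001,"z": -0.001,"rx": 0,"ry": 0,"rz": 0,"fingers": 0.036},{"x": 0.012,"y": 0.001,"z": -0.001,"rx": 0,"ry": 0,"rz": 0,"fingers": 0.036},{"x": 0.016,"y": 0.001,"z": -0.001,"rx": 0,"ry": 0,"rz": 0,"fingers": 0.036},{"x": 0.018,"y": 0.001,"z": -0.001,"rx": 0,"ry": 0,"rz": 0,"fingers": 0.036},{"x": 0.019,"y": 0.001,"z": -0.001,"rx": 0,"ry": 0,"rz": 0,"fingers": 0.036},{"x": 0.019,"y": 0.001,"z": -0.001,"rx": 0,"ry": 0,"rz": 0,"fingers": 0.036}])

```text
time_s: 13.48
eef_pos: [0.5639, -0.0842, 0.1206]
ee_rot: [0.408, 0.577, 0.408, -0.577]
wrist_force: [-0.7, -0.1, -0.2]
grip_width: 0.0418
```

Call:
play_rows(targets=[{"x": 0.001,"y": 0,"z": 0,"rx": 0,"ry": 0,"rz": 0,"fingers": 0.036},{"x": 0.002,"y": 0,"z": 0,"rx": 0,"ry": 0,"rz": 0,"fingers": 0.036},{"x": 0.002,"y": 0,"z": 0,"rx": 0,"ry": 0,"rz": 0,"fingers": 0.036}])

```text
time_s: 13.85
eef_pos: [0.564, -0.0842, 0.1188]
ee_rot: [0.408, 0.578, 0.408, -0.577]
wrist_force: [0.8, 0.2, 1.7]
grip_width: 0.0417
```

Call:
play_rows(targets=[{"x": 0.0005,"y": 0,"z": 0,"rx": 0,"ry": 0,"rz": 0,"fingers": 0.036},{"x": 0.001,"y": 0,"z": 0,"rx": 0,"ry": 0,"rz": 0,"fingers": 0.036},{"x": 0.001,"y": 0,"z": 0,"rx": 0,"ry": 0,"rz": 0,"fingers": 0.036}])

```text
time_s: 14.22
eef_pos: [0.5643, -0.0844, 0.118]
ee_rot: [0.409, 0.578, 0.408, -0.577]
wrist_force: [0.5, -1.7, 4.6]
grip_width: 0.042
```

```bash
python3 - <<'E'
from h import *
import pickle
o=observe();print(o['wrist_force'],o['ft_torque'],o['eef_pos'])
s=shot('scene','s7');w=shot('wrist','w7');t=shot('top','t7')
u,v=map(int,proj(s,[.564,-.086,.1]))
A=cv2.convertScaleAbs(cv2.resize(s['color'][v-30:v+50,u-40:u+40],None,fx=5,fy=5,interpolation=cv2.INTER_CUBIC),alpha=1.8)
B=cv2.convertScaleAbs(cv2.resize(w['color'][200:300,277:377],(400,400),interpolation=cv2.INTER_CUBIC),alpha=1.5)
cv2.imwrite('pics/sw7.png',np.hstack([A,B]))
E
```

```text
[ 0.45962436 -1.72891494  4.59205326] [-0.47857479 -0.16877599 -0.03404758] [ 0.56433296 -0.08443051  0.11804622]
```

View pics/sw7.png

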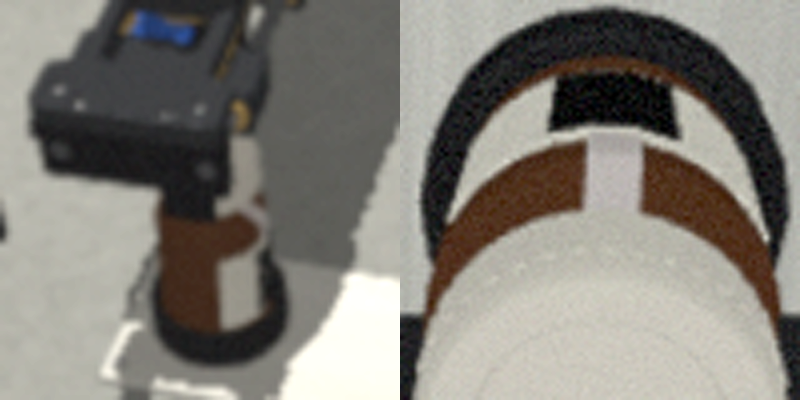

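Call:
play_rows(squeeze=40, targets=[{"x": 0,"y": 0,"z": 0.0005,"rx": 0,"ry": 0,"rz": 0,"fingers": 0.036},{"x": 0,"y": 0,"z": 0.0005,"rx": 0,"ry": 0,"rz": 0,"fingers": 0.036},{"x": 0.0005,"y": 0,"z": 0.0005,"rx": 0,"ry": 0,"rz": 0,"fingers": 0.036},{"x": 0.001,"y": 0,"z": 0.0005,"rx": 0,"ry": 0,"rz": 0,"fingers": 0.036},{"x": 0.001,"y": 0,"z": 0.0005,"rx": 0,"ry": 0,"rz": 0,"fingers": 0.036}])

```text
time_s: 15.0
eef_pos: [0.5644, -0.0849, 0.1173]
ee_rot: [0.409, 0.578, 0.408, -0.577]
wrist_force: [1.0, -1.7, 7.5]
grip_width: 0.0414
```

Call:
play_rows(targets=[{"x": 0.0005,"y": 0,"z": 0,"rx": 0,"ry": 0,"rz": 0,"fingers": 0.036},{"x": 0.001,"y": 0,"z": 0,"rx": 0,"ry": 0,"rz": 0,"fingers": 0.036},{"x": 0.001,"y": 0,"z": 0,"rx": 0,"ry": 0,"rz": 0,"fingers": 0.036}])

```text
time_s: 15.38
eef_pos: [0.5647, -0.0852, 0.1167]
ee_rot: [0.409, 0.578, 0.407, -0.577]
wrist_force: [1.8, -1.5, 10.0]
grip_width: 0.042
```

Call:
play_rows(targets=[{"x": 0.0005,"y": 0,"z": 0,"rx": 0,"ry": 0,"rz": 0,"fingers": 0.036},{"x": 0.001,"y": 0,"z": 0,"rx": 0,"ry": 0,"rz": 0,"fingers": 0.036},{"x": 0.001,"y": 0,"z": 0,"rx": 0,"ry": 0,"rz": 0,"fingers": 0.036}])

```text
time_s: 15.75
eef_pos: [0.5644, -0.085, 0.1154]
ee_rot: [0.409, 0.578, 0.408, -0.577]
wrist_force: [1.1, -1.0, 2.4]
grip_width: 0.0417
```

Call:
play_rows(targets=[{"x": 0.0005,"y": 0,"z": 0,"rx": 0,"ry": 0,"rz": 0,"fingers": 0.036},{"x": 0.001,"y": 0,"z": 0,"rx": 0,"ry": 0,"rz": 0,"fingers": 0.036},{"x": 0.001,"y": 0,"z": 0,"rx": 0,"ry": 0,"rz": 0,"fingers": 0.036}])

```text
time_s: 16.12
eef_pos: [0.5631, -0.084, 0.1129]
ee_rot: [-0.408, -0.577, -0.409, 0.578]
wrist_force: [-0.4, -0.2, -0.9]
grip_width: 0.0415
```

The force fell from 10 N to 2.4 N and the cap dropped, so it clicked. I'll keep pressing onto the seal.

Call:
play_rows(targets=[{"x": 0.0005,"y": 0,"z": 0,"rx": 0,"ry": 0,"rz": 0,"fingers": 0.036},{"x": 0.001,"y": 0,"z": 0,"rx": 0,"ry": 0,"rz": 0,"fingers": 0.036},{"x": 0.0015,"y": 0,"z": 0,"rx": 0,"ry": 0,"rz": 0,"fingers": 0.036},{"x": 0.0015,"y": 0,"z": 0,"rx": 0,"ry": 0,"rz": 0,"fingers": 0.036}])

```text
time_s: 16.62
eef_pos: [0.5636, -0.0843, 0.1123]
ee_rot: [0.408, 0.577, 0.408, -0.577]
wrist_force: [-1.2, 1.6, 2.6]
grip_width: 0.0416
```

Call:
play_rows(targets=[{"x": 0.0005,"y": 0,"z": 0,"rx": 0,"ry": 0,"rz": 0,"fingers": 0.036},{"x": 0.001,"y": 0,"z": 0,"rx": 0,"ry": 0,"rz": 0,"fingers": 0.036},{"x": 0.001,"y": 0,"z": 0,"rx": 0,"ry": 0,"rz": 0,"fingers": 0.036}])

```text
time_s: 17.0
eef_pos: [0.5637, -0.0844, 0.1115]
ee_rot: [0.408, 0.577, 0.408, -0.577]
wrist_force: [-2.8, 0.9, 6.1]
grip_width: 0.0415
```

Call:
play_rows(targets=[{"x": 0.0005,"y": 0,"z": 0,"rx": 0,"ry": 0,"rz": 0,"fingers": 0.036},{"x": 0.001,"y": 0,"z": 0,"rx": 0,"ry": 0,"rz": 0,"fingers": 0.036},{"x": 0.0015,"y": 0,"z": 0,"rx": 0,"ry": 0,"rz": 0,"fingers": 0.036},{"x": 0.0015,"y": 0,"z": 0,"rx": 0,"ry": 0,"rz": 0,"fingers": 0.036}])

```text
time_s: 17.5
eef_pos: [0.5641, -0.0844, 0.1114]
ee_rot: [0.408, 0.578, 0.409, -0.577]
wrist_force: [-4.6, 2.4, 17.1]
grip_width: 0.0414
```

Call:
play_rows(targets=[{"x": 0.0005,"y": 0,"z": 0,"rx": 0,"ry": 0,"rz": 0,"fingers": 0.036},{"x": 0.001,"y": 0,"z": 0,"rx": 0,"ry": 0,"rz": 0,"fingers": 0.036},{"x": 0.001,"y": 0,"z": 0,"rx": 0,"ry": 0,"rz": 0,"fingers": 0.036}])

```text
time_s: 17.88
eef_pos: [0.5644, -0.0845, 0.1113]
ee_rot: [0.408, 0.578, 0.409, -0.577]
wrist_force: [-6.0, 2.6, 21.9]
grip_width: 0.0415
```

Call:
play_rows(targets=[{"x": -0.0007,"y": -0.0006,"z": 0,"rx": 0,"ry": 0,"rz": 0,"fingers": 0.036},{"x": -0.0012,"y": -0.001,"z": 0,"rx": 0,"ry": 0,"rz": 0,"fingers": 0.036},{"x": -0.0012,"y": -0.001,"z": 0,"rx": 0,"ry": 0,"rz": 0,"fingers": 0.036},{"x": -0.0012,"y": -0.001,"z": 0,"rx": 0,"ry": 0,"rz": 0,"fingers": 0.036}])

```text
time_s: 18.38
eef_pos: [0.5636, -0.0842, 0.1113]
ee_rot: [0.408, 0.578, 0.408, -0.577]
wrist_force: [-2.8, 1.8, 12.7]
grip_width: 0.0414
```

```bash
cat > chk.py <<'E'
from h import *
import pickle,sys
from scipy.optimize import least_squares
o=observe();print(o['wrist_force'],o['ft_torque'],o['eef_pos'],o['time_s'])
s=capture('scene');c=capture('wrist');t=capture('top');n=sys.argv[1]
pickle.dump(c,open(n+'.pkl','wb'))
u,v=map(int,proj(s,[.564,-.086,.1]))
A=cv2.convertScaleAbs(cv2.resize(s['color'][v-30:v+50,u-40:u+40],None,fx=5,fy=5,interpolation=cv2.INTER_CUBIC),alpha=1.8)
B=cv2.convertScaleAbs(cv2.resize(c['color'][200:300,277:377],(400,400),interpolation=cv2.INTER_CUBIC),alpha=1.5)
cv2.imwrite('pics/'+n+'.png',np.hstack([A,B]));cv2.imwrite('pics/'+n+'t.png',t['color'])
im=c['color'];hsv=cv2.cvtColor(im,cv2.COLOR_BGR2HSV)
b=((hsv[...,0]<15)&(hsv[...,1]>90)&(hsv[...,2]>20)).astype('uint8')
b[:180]=0;b[290:]=0
P=[]
for u in range(288,372):
    if abs(u-332)<10: continue
    col=np.where((b[:,u]>0)&(np.arange(480)>228))[0]
    if len(col): P.append(onz(c,u,col[0]-.5,.073,True)[:2])
P=np.array(P)
f=least_squares(lambda q:np.hypot(*(P-q).T)-.024,[.564,-.086],loss='soft_l1',f_scale=.0005)
w=((hsv[...,1]<60)&(hsv[...,2]>70)).astype('uint8')
print('axis',f.x,np.abs(f.fun).mean(),len(P))
E
python3 chk.py c8
```

```text
[-2.79210277  1.82674633 12.73945607] [0.31966919 0.79237746 0.01318146] [ 0.56356065 -0.08415329  0.11130845] 18.375
axis [ 0.56315922 -0.08235238] 0.0006598389773044273 65
```

View pics/c8.png

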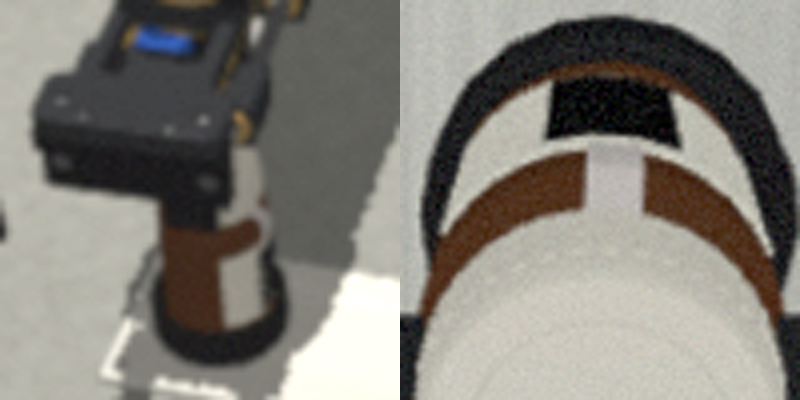

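Call:
play_rows(targets=[{"x": 0.0004,"y": 0,"z": 0,"rx": 0,"ry": 0,"rz": 0,"fingers": 0.036},{"x": 0.0004,"y": 0,"z": 0,"rx": 0,"ry": 0,"rz": 0,"fingers": 0.036},{"x": 0.0004,"y": 0,"z": 0,"rx": 0,"ry": 0,"rz": 0,"fingers": 0.036},{"x": 0.0004,"y": 0,"z": 0,"rx": 0,"ry": 0,"rz": 0,"fingers": 0.036},{"x": 0.0004,"y": 0,"z": 0,"rx": 0,"ry": 0,"rz": 0,"fingers": 0.036},{"x": 0.0004,"y": 0,"z": 0,"rx": 0,"ry": 0,"rz": 0,"fingers": 0.036}])

```text
time_s: 19.27
eef_pos: [0.5637, -0.0842, 0.1113]
ee_rot: [0.408, 0.578, 0.408, -0.577]
wrist_force: [-3.3, 2.5, 15.1]
grip_width: 0.0415
```

```bash
python3 chk.py c9
```

```text
[-3.27580325  2.53185971 15.13888999] [ 0.37629578  0.96051215 -0.02427577] [ 0.56365637 -0.08419496  0.11128753] 19.275
axis [ 0.56315703 -0.08246627] 0.0004265631592252704 65
```

View pics/c9t.png

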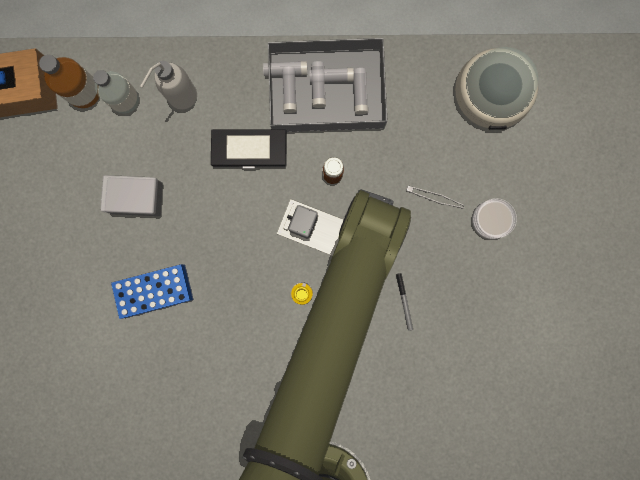

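The bystanders visible in the top view have not moved. The push is steady at 15 N and the TCP height is steady, so I'll hand in.

```bash
python3 -c "
from workcell import arm
print(arm.close_job())"
```

```text
the job is handed in; nothing more can be done
None
```

The pot's code now faces the reader to within about 2°, and its cap is clicked on and fully home. I handed the job in at about 19 s with the gripper still holding the cap and pushing down at about 15 N.

- **Turning:** I turned the pot about 141° in its cup and let go. I then took the loose cap, set it on the mouth and pressed it down while still gripping it.
- **Click:** At about 10 N the force dropped to 2.4 N.
- **Seating:** After the click the tool stopped 7.5 mm below where the cap first touched, against about 7 mm expected. The grip opening stayed the same, so the cap does not seem to have slipped.
- **Peak push:** While seating the cap, the push briefly reached 22 N, a little above the 10 to 20 N asked for. I backed it off to 12.7 N and then set it to 15 N.
- **Code direction:** Two wrist pictures before capping put the code at 66° and 67°, with the reader direction at about 68.4°. I did not correct that 1 to 2° difference. The picture after pressing showed the stripe in nearly the same place.
- **Other things on the bench:** The last top view showed the closed pot, dishes, rack, marker, forceps, boxes and yellow pot where they were. The arm hid the blue pot in that picture, though nothing was moved near it.

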